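# Find the binding incubator cover by feel

## Robot

A 6-joint arm with a two-finger parallel gripper is mounted at the origin on the work surface. World frame = base frame: x ahead of the robot, y to its left, z up, the work surface at z = 0. Lengths are in m, angles in degrees, forces in N, time in s.
With the tool pointing down it reaches from about 0.4 to 0.825 m from the base axis. Payload 7 kg.
Tool frame: the origin (TCP) lies midway between the tips of the shut fingers; the grasp point (between the pads) lies 19 mm behind it (r.grip_point_offset is the z of the grasp point in the tool frame, in m); z points along the fingers, y is the line along which they close (so a half turn about z gives the same grasp; the last joint's range is limited). The gripper opens to 88 mm and grips with 3 to 60 N. Pads are 19 mm wide; open, the fingers measure 130 mm over their backs; the gripper's body (78 mm by 193 mm) begins 47 mm behind the grasp point.
Start: joints at [-59.582, 20.546, 0.682, 0, -70.136, -16.507], TCP at [0.162, -0.655, 0.227] pointing down, gripper open.
Joint ranges: [-176.03, 176.03], [-82.01, 121.73], [-58.28, 71.71], [-173.87, 95.51], [-174.79, -0.11], [-173.66, 173.66]. Speed limits (degrees/s): [136.94, 136.94, 172.46, 180, 180, 180].

## Interface

Orientations are given as [roll, pitch, yaw] about the fixed x, y, z axes, in that order (R = Rz(yaw) Ry(pitch) Rx(roll)).
In Python, from plant import r, viewer, recognise, outline_of, pinpoint gives the robot as it stands.
- The arm moves only by the tool move_arm, never from a script. Its argument "targets" is a list of rows, each a list of 2 entries, a list of its own where there are three numbers: the shift along the tool's x, y, z in cm, then the turn, a rotation vector about the tool's x, y, z in rad. A call has 1 to 5 rows; each row is the pose to reach, as a shift and turn from the pose commanded when the call began, along the tool's axes at that moment; what a row does not reach only later rows make up. A row lasts 1/8 s, in which the tool goes at most 62.5 mm and 10.7 degrees, less where a joint would pass 70% of its speed; a pose out of reach is approached as far as the arm can. A call with a gripper value outside its range is refused whole. "jaw" is the finger opening in cm, from 0 to 8.76, set as the call begins (left out, the last holds). The fingers move at their own pace and stop on an object; "squeeze" is the grip in N (left out, the last holds). Time passes only in rows, so rows that repeat a pose let the fingers close. It gives the time, the measured TCP pose, the force, the opening and the grip force at its end, in the units of the state.
- r.get_state(): the state, without advancing time (a new reading comes with each control period).
- viewer.capture(name): name is "scene" or "top" or "wrist"; returns a dict with "image" (400x640x3 uint8, blue, green, red), "intrinsics" (3x3 intrinsics, pixels), "camera_from_world" (4x4, takes a point from world to camera coordinates). Camera axes: x right, y up, looking along -z (the intrinsics and any distortion apply to the point x, -y, -z); pixel columns grow to the right and rows downward; lengths in m; the calibration is good to about 2 mm. A picture is of the moment at which its call begins. There is no depth.
- r.close_job(): hands the job in; it is judged then, once.
Trained networks look in the newest picture that a camera, given by its name, has taken for a name from the list of things; names that differ only in an ending like _2 or _b are one class to them, and where a whole thing is asked for, a point or a joint stands for the part that bears it (a point fixed in the world has none). Each returns a list of dicts, best first, with "score" (0 to 1); they miss things now and then, are a little off and sometimes report something else, mostly with a low value. They report only what shows in the picture. A call takes as long as a camera call.
- recognise(label, camera): "box" ([left, top, right, bottom] in pixels, round what is visible of it).
- outline_of(label, camera): "mask" (400x640 bool, what is visible of it) and "box" ([left, top, right, bottom] in pixels, round what is visible of it).
- pinpoint(label, camera): "location" ([row, column] in pixels: a listed point, or the origin of a listed thing).
The state is a dict: "time_s": time; "joints": joint angles; "qd": joint speeds; "joint_torque": joint torques, N m; "tcp_pos": TCP position; "eef_rot": TCP orientation; "contact_force": force on the tool from outside, world axes, zero at the start; "moment": the same for the moment, N m; "gripper_width": finger opening in m; "gripper_force": force on a finger pad.
Only numpy, scipy, OpenCV 4.12 (cv2) and the standard library are available. Lean on these libraries where they do the work, as an engineer would, in place of code of your own. Each camera call takes 0.05 s, during which the arm holds its last target. There are 200 camera calls.

## Task

One of the three raised covers on the bench incubator binds partway down because something has worked into its hinge. Swing every cover gently down by its tab and feel for it, never forcing it with more than 20 N at the tab: snap the two sound covers fully shut, and once you have felt the bind stand that cover right back up against its open stop for the technician. Leave everything else where it is.

Things in the scene. Friction and masses are not known exactly. Their poses are not given: they have to be found in the camera images.
- incubator: Three-chamber bench tube incubator, fixed: white housing 210 deep (x), 500 wide (y), 108 high (mm), front to the robot. Chambers at 130 mm pitch, each with a hinged cover; a closed control deck, 90 mm wide, continues it to the right (-y). Origin: on the bench under the middle chamber, 80 mm behind the front face. Its yaw is that of the covers; the hinge axes run along its y.
- cover_left (a joint): Angle of the left (+y) cover, rad: 0 shut, growing as it opens upward, 1.75 at its open stop (10 degrees past upright). Friction hinge: it stays where left; free, 1 to 3 N at the tab moves it down, up to 5 N up. Sound: at 0.11 to 0.04 rad a spring catch resists with 5 to 9 N at the tab, then snaps it to the hard stop at 0. Binding: stopped firmly somewhere in 0.3 to 0.8 rad, nothing to be seen.
- cover_middle (a joint): Angle of the middle cover, rad: 0 shut, growing as it opens upward, 1.75 at its open stop (10 degrees past upright). Friction hinge: it stays where left; free, 1 to 3 N at the tab moves it down, up to 5 N up. Sound: at 0.11 to 0.04 rad a spring catch resists with 5 to 9 N at the tab, then snaps it to the hard stop at 0. Binding: stopped firmly somewhere in 0.3 to 0.8 rad, nothing to be seen.
- cover_right (a joint): Angle of the right (-y) cover, rad: 0 shut, growing as it opens upward, 1.75 at its open stop (10 degrees past upright). Friction hinge: it stays where left; free, 1 to 3 N at the tab moves it down, up to 5 N up. Sound: at 0.11 to 0.04 rad a spring catch resists with 5 to 9 N at the tab, then snaps it to the hard stop at 0. Binding: stopped firmly somewhere in 0.3 to 0.8 rad, nothing to be seen.
- tab_left (a point): Point in the left (+y) cover's tab. Cover: grey slab 122 mm wide, 18 thick, free edge 147 from the hinge line; from the middle of that edge the tab sticks out 40 mm, 24 wide along the hinge axis, 12 thick. The point is mid-tab, 168 mm from the hinge line along the cover, 9 mm above the plane of hinge line and cover underside; shut, 117 mm above the bench, 18 mm in front of the housing.
- tab_middle (a point): Point in the middle cover's tab. Cover: grey slab 122 mm wide, 18 thick, free edge 147 from the hinge line; from the middle of that edge the tab sticks out 40 mm, 24 wide along the hinge axis, 12 thick. The point is mid-tab, 168 mm from the hinge line along the cover, 9 mm above the plane of hinge line and cover underside; shut, 117 mm above the bench, 18 mm in front of the housing.
- tab_right (a point): Point in the right (-y) cover's tab. Cover: grey slab 122 mm wide, 18 thick, free edge 147 from the hinge line; from the middle of that edge the tab sticks out 40 mm, 24 wide along the hinge axis, 12 thick. The point is mid-tab, 168 mm from the hinge line along the cover, 9 mm above the plane of hinge line and cover underside; shut, 117 mm above the bench, 18 mm in front of the housing.
- hinge_left (a point): Middle of the left (+y) cover's hinge axis, fixed on the housing 108 mm above the bench, level with the cover's underside when shut, 70 mm behind the incubator's origin.
- hinge_middle (a point): Middle of the middle cover's hinge axis, fixed on the housing 108 mm above the bench, level with the cover's underside when shut, 70 mm behind the incubator's origin.
- hinge_right (a point): Middle of the right (-y) cover's hinge axis, fixed on the housing 108 mm above the bench, level with the cover's underside when shut, 70 mm behind the incubator's origin.
- knuckle_left: Hinge knuckle of the left (+y) cover, out of sight in the housing, turning with the cover about its origin, the hinge point. When a bind stops the cover the knuckle takes the load, about 6 times the push at the tab: more than 20 N at the tab overloads it (the limit is 130 N at the knuckle). Nothing to handle.
- knuckle_middle: Hinge knuckle of the middle cover, out of sight in the housing, turning with the cover about its origin, the hinge point. When a bind stops the cover the knuckle takes the load, about 6 times the push at the tab: more than 20 N at the tab overloads it (the limit is 130 N at the knuckle). Nothing to handle.
- knuckle_right: Hinge knuckle of the right (-y) cover, out of sight in the housing, turning with the cover about its origin, the hinge point. When a bind stops the cover the knuckle takes the load, about 6 times the push at the tab: more than 20 N at the tab overloads it (the limit is 130 N at the knuckle). Nothing to handle.
- full_rack: Bystander, to be left alone: grey wire rack, 88 x 154 x 66 mm, full of red-capped sample tubes (102 mm high in all), on the left; origin: underside centre.
- scanner: Bystander, to be left alone: black barcode scanner on its round stand (base 116 mm across, 170 mm high), on the right; origin: underside centre of the base.
- bottle: Bystander, to be left alone: white plastic bottle with a white cap, 52 mm across, 125 mm high, standing at the left in front of the incubator; origin: underside centre.
- label_roll: Bystander, to be left alone: roll of white labels lying flat, 84 mm across, 36 mm high, in front of the incubator; origin: underside centre.
- marker: Bystander, to be left alone: white marker pen with a black cap lying flat, 133 mm long, 14 mm thick, in front of the incubator; origin: underside centre of its barrel.
- timer: Bystander, to be left alone: white square timer, 58 x 58 x 20 mm, lying loose on the incubator's control deck; origin: underside centre.

How it is judged (in metres and radians):
On the way:
1. the cover that binds has been swung down to where it binds (its hinge knuckle takes a load) (contact force between any of knuckle_left, knuckle_middle, knuckle_right and anything else above 10 N), for 0.05 s.
At the end, for the whole second after the job is handed in: Two covers are fully shut (below 0.025 rad), the third stands right up against its open stop (above 1.6 rad of 1.75), all three at rest and released (((value of joint cover_left above 1.6 rad and value of joint each of cover_middle, cover_right below 0.025 rad) or (value of joint cover_middle above 1.6 rad and value of joint each of cover_left, cover_right below 0.025 rad) or (value of joint cover_right above 1.6 rad and value of joint each of cover_left, cover_middle below 0.025 rad)) and velocity of joint cover_left between -0.05 and 0.05 rad/s and velocity of joint cover_middle between -0.05 and 0.05 rad/s and velocity of joint cover_right between -0.05 and 0.05 rad/s); the robot touches nothing.
It fails at once if a binding cover is forced: the load on a hinge knuckle passes 130 N (more than 20 N at the tab) (contact force between any of knuckle_left, knuckle_middle, knuckle_right and anything else above 130 N).
It fails at once if a bystander is pushed more than 4 cm out of place (the timer 3 cm) (distance of any of full_rack, scanner, bottle, label_roll, marker from where it was at the start of the episode above 0.04 m or distance of timer from where it was at the start of the episode above 0.03 m).
It also fails if it takes over 72 s, if anything falls off the work surface, if the arm or the gripper's body presses on something with over 40 N, if the wrist force passes 120 N, or if a joint passes its speed limit or range.

## Working session

There is one attempt and no reset: what is moved stays moved. The work goes in short steps, Python scripts to look and compute and a tool call to move; the robot and the scene stay as the last step left them, time stands still between calls to the robot, and variables do not carry over. Pictures are saved under pics/ and viewed, at most 10 in all, crops included, and the job is handed in when it is done.

Besides the shell and the picture viewer there is one more tool, called as a command line: name --argument value ..., lists and objects as JSON in quotes. move_arm: Moves the arm, as the interface text tells. Its arguments: {"type":"object","properties":{"targets":{"type":"array","items":{"type":"array"}},"jaw":{"type":"number"},"squeeze":{"type":"number"}},"required":["targets"]}

```bash
mkdir -p pics; ls; python3 - <<'E'
from plant import r, viewer, recognise, outline_of, pinpoint
import cv2,numpy as np
ims=[]
for c in("scene","top"):
    d=viewer.capture(c); cv2.imwrite(f"pics/{c}0.png",d["image"]); print(c,d["intrinsics"].tolist(),np.round(d["camera_from_world"],4).tolist())
    for n in ["incubator","tab_left","tab_middle","tab_right","hinge_left","hinge_middle","hinge_right","timer","bottle","label_roll","scanner","full_rack","marker"]:
        p=pinpoint(n,c); print(n,[(np.round(q["location"],1).tolist(),round(q["score"],2)) for q in p[:2]])
print(r.get_state())
E
```

```text
pics
scene [[445.7927030531702, 0.0, 319.61036360008836], [0.0, 445.7927030531702, 200.44607431723625], [0.0, 0.0, 1.0]] [[-0.6101, 0.7921, 0.0187, 0.297], [-0.4816, -0.3895, 0.7851, 0.1603], [0.6292, 0.47, 0.6191, -1.8555], [0.0, 0.0, 0.0, 1.0]]
incubator [([233.8, 307.1], 0.63)]
tab_left [([186.4, 345.9], 0.81)]
tab_middle [([173.2, 307.9], 0.75)]
tab_right [([160.3, 270.1], 0.89)]
hinge_left [([239.0, 332.8], 0.63), ([250.8, 423.9], 0.53)]
hinge_middle [([223.1, 290.2], 0.97), ([172.7, 306.9], 0.38)]
hinge_right [([211.8, 260.4], 0.57), ([247.8, 422.3], 0.56)]
timer [([189.0, 242.1], 0.67)]
bottle [([249.2, 419.1], 0.8)]
label_roll [([228.5, 393.5], 0.86), ([173.4, 308.0], 0.22)]
scanner [([248.2, 422.7], 0.66), ([189.9, 244.8], 0.35)]
full_rack [([309.5, 436.4], 0.58)]
marker [([183.2, 313.2], 0.56)]
top [[491.0658364766463, 0.0, 321.6975487818715], [0.0, 491.0658364766463, 199.73470984310825], [0.0, 0.0, 1.0]] [[0.0277, -0.9994, -0.0213, 0.0064], [0.997, 0.0261, 0.0727, -0.4897], [-0.0721, -0.0233, 0.9971, -1.563], [0.0, 0.0, 0.0, 1.0]]
incubator [([172.4, 321.7], 0.84), ([253.2
[... 490 characters left out ...]
], 0.55)]
{'time_s': 1.4, 'joints': array([-5.95833473e+01,  2.05457693e+01,  6.82816099e-01, -2.04877950e-04,
       -7.01371100e+01, -1.65063829e+01]), 'qd': array([ 0.04755789,  0.05239026, -0.04261865, -0.03134356, -0.02687388,
       -0.01498428]), 'joint_torque': array([-1.57740897e-04, -5.82378531e+01,  2.93274039e+01,  7.00199828e+00,
        1.21266424e-02, -3.34431627e-05]), 'tcp_pos': array([ 0.16224303, -0.65518842,  0.2265738 ]), 'eef_rot': array([ 1.79999885e+02,  1.66787303e-04, -1.66089800e+02]), 'contact_force': array([-0.03939774, -0.19842358, -1.16969996]), 'moment': array([-0.01365644, -0.02439616, -0.03258443]), 'gripper_force': 0.0, 'gripper_width': 0.08782072435116388}
```

View pics/scene0.png

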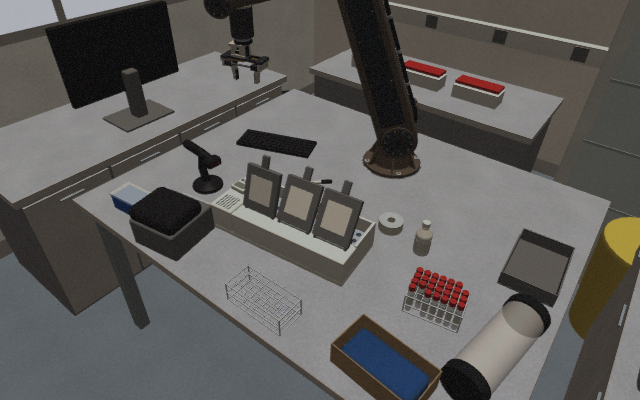

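View pics/top0.png

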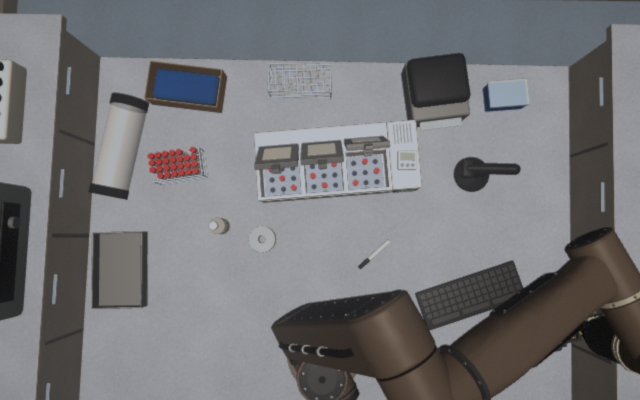

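```bash
cat > h.py <<'E'
from plant import r, viewer, recognise, outline_of, pinpoint
import cv2,numpy as np
def ray(d,rc):
    K=d["intrinsics"];T=d["camera_from_world"];R=T[:3,:3];o=-R.T@T[:3,3]
    v=np.linalg.inv(K)@[rc[1],rc[0],1]; v=R.T@np.array([v[0],-v[1],-v[2]]); return o,v
def atz(d,rc,z):
    o,v=ray(d,rc); return o+v*(z-o[2])/v[2]
def tri(obs):
    A=np.zeros((3,3));b=np.zeros(3)
    for d,rc in obs:
        o,v=ray(d,rc);v=v/np.linalg.norm(v);P=np.eye(3)-np.outer(v,v);A+=P;b+=P@o
    return np.linalg.solve(A,b)
def proj(d,p):
    T=d["camera_from_world"];q=T[:3,:3]@np.asarray(p)+T[:3,3];q=d["intrinsics"]@[q[0],-q[1],-q[2]];return q[:2]/q[2]
E
python3 - <<'E'
from h import *
d={c:viewer.capture(c) for c in("scene","top")}
g=lambda n,c:(pinpoint(n,c) or [{"location":None}])[0]["location"]
for n,z in [("incubator",0),("hinge_left",.108),("hinge_middle",.108),("hinge_right",.108),("timer",.108),("bottle",0),("label_roll",0),("scanner",0),("full_rack",0),("marker",0)]:
    print(n,[np.round(atz(d[c],g(n,c),z),3).tolist() if g(n,c) is not None else None for c in d])
for n in ["tab_left","tab_middle","tab_right"]: print(n,np.round(tri([(d[c],g(n,c)) for c in d]),3))
E
```

```text
incubator [[0.58, 0.017, 0.0], [0.577, 0.017, 0.0]]
hinge_left [[0.636, 0.16, 0.108], [0.635, 0.16, 0.108]]
hinge_middle [[0.647, 0.023, 0.108], [0.65, 0.028, 0.108]]
hinge_right [[0.662, -0.109, 0.108], [0.654, -0.111, 0.108]]
timer [[0.626, -0.235, 0.108], [0.608, -0.234, 0.108]]
bottle [[0.387, 0.344, 0.0], [0.39, 0.346, 0.0]]
label_roll [[0.348, 0.212, 0.0], [0.357, 0.196, 0.0]]
scanner [[0.584, -0.465, 0.0], [0.578, -0.462, 0.0]]
full_rack [[0.585, 0.486, 0.0], [0.576, 0.48, 0.0]]
marker [[0.321, -0.163, 0.0], [0.315, -0.148, 0.0]]
tab_left [0.556 0.142 0.252]
tab_middle [ 0.651 -0.053  0.219]
tab_right [ 0.612 -0.104  0.275]
```

The scene view shows the incubator at the picture's centre with three raised covers (tabs near (347,187), (308,175), (266,160)), and the top view confirms it with clear space in front. I'll fit the incubator pose and the cover angles next, then overlay the model on the images to check it.

```bash
cat >> h.py <<'E'
def W(P,p):  # incubator frame -> world; P=x,y,yaw
    c,s=np.cos(P[2]),np.sin(P[2]); return np.array([P[0]+c*p[0]-s*p[1],P[1]+s*p[0]+c*p[1],p[2]])
def cov(k,th,s,n=.009,dy=0): # point on cover k (1 left,0,-1) at distance s, height n over underside
    return np.array([.07-s*np.cos(th)+n*np.sin(th),k*.13+dy,.108+s*np.sin(th)+n*np.cos(th)])
N={1:"left",0:"middle",-1:"right"}
E
cat > fit.py <<'E'
from h import *
from scipy.optimize import least_squares
d={c:viewer.capture(c) for c in("scene","top")}
ob=[]
for c in d:
    for k in N:
        for n in("hinge_","tab_"):
            for q in pinpoint(n+N[k],c)[:1]: ob.append((c,n,k,q["location"][::-1],q["score"]))
    for q in pinpoint("incubator",c)[:1]: ob.append((c,"inc",0,q["location"][::-1],q["score"]))
def pt(x,n,k):
    return W(x,[.07,k*.13,.108]) if n=="hinge_" else W(x,[0,0,0]) if n=="inc" else W(x,cov(k,x[4-k],.168))
f=lambda x:np.concatenate([(proj(d[c],pt(x,n,k))-u)*w for c,n,k,u,w in ob])
s=least_squares(f,[.58,.02,.08,1.4,1.4,1.4],loss="soft_l1",f_scale=2)
x=s.x;print(np.round(x,4)); print([(o[0],o[1],o[2],np.round(proj(d[o[0]],pt(x,o[1],o[2]))-o[3],1).tolist()) for o in ob])
np.save("P.npy",x)
out=[]
for c,(a,b,e,g) in {"scene":(200,140,400,290),"top":(240,100,440,220)}.items():
    S=3;im=cv2.resize(d[c]["image"][b:g,a:e],None,fx=S,fy=S,interpolation=cv2.INTER_CUBIC)
    im=cv2.convertScaleAbs(im,alpha=1.5)
    L=lambda pts,col:cv2.polylines(im,[np.int32([(proj(d[c],W(x,p))-[a,b]+.5)*S for p in pts])],True,col,1)
    L([(-.08,.205,.108),(-.08,-.295,.108),(.13,-.295,.108),(.13,.205,.108)],(0,255,0))
    for k in N:
        t=x[4-k]
        for n in(0,.018):L([cov(k,t,0.0,n,-.061),cov(k,t,.147,n,-.061),cov(k,t,.147,n,.061),cov(k,t,.0,n,.061)],(0,0,255))
        L([cov(k,t,.147,.009,-.012),cov(k,t,.187,.009,-.012),cov(k,t,.187,.009,.012),cov(k,t,.147,.009,.012)],(255,255,0))
    cv2.imwrite(f"pics/ov_{c}.png",im)
E
python3 fit.py
```

```text
[0.5753 0.0149 0.079  0.9861 1.0815 1.292 ]
[('scene', 'hinge_', 1, [-1.0, -2.0]), ('scene', 'tab_', 1, [-0.3, 0.1]), ('scene', 'hinge_', 0, [2.8, 0.1]), ('scene', 'tab_', 0, [-3.2, 0.9]), ('scene', 'hinge_', -1, [0.9, 0.1]), ('scene', 'tab_', -1, [0.7, 2.6]), ('scene', 'inc', 0, [0.2, 2.8]), ('top', 'hinge_', 1, [1.2, 0.2]), ('top', 'tab_', 1, [-4.1, 0.3]), ('top', 'hinge_', 0, [0.8, -0.8]), ('top', 'tab_', 0, [0.5, 1.1]), ('top', 'hinge_', -1, [-0.0, 0.6]), ('top', 'inc', 0, [1.3, -0.2])]
```

View pics/ov_scene.png

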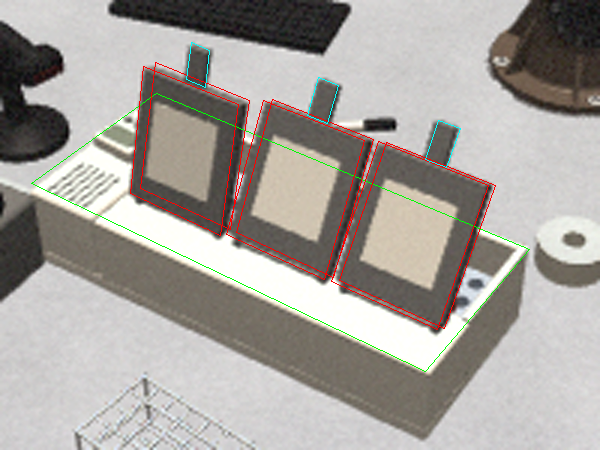

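View pics/ov_top.png

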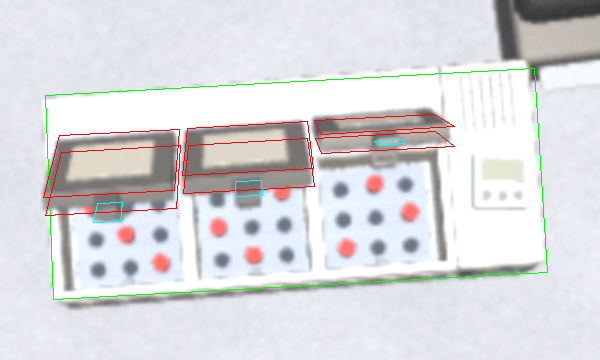

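The overlays match well; only the right tab in the top view is about 5 px off (real tab at crop (385,158)). I'll refit with tab centres and corners I read off by hand, then work out the moves.

```bash
cat > fit2.py <<'E'
from h import *
from scipy.optimize import least_squares
d={c:viewer.capture(c) for c in("scene","top")}
o={"top":(240,100),"scene":(200,140)}
T=[("top",1,(108,209)),("top",0,(249,195)),("top",-1,(385,158)),("scene",1,(443,143)),("scene",0,(325,102)),("scene",-1,(199,65))]
C=[("top",(-.08,.205,.108),(54,299)),("top",(-.08,-.295,.108),(543,270)),("top",(.13,.205,.108),(45,97)),("top",(.13,-.295,.108),(532,65)),
 ("scene",(.13,.205,.108),(428,372)),("scene",(-.08,.205,.108),(527,248)),("scene",(.13,-.295,.108),(33,184))]
px=lambda c,u:np.array(u)/3+o[c]-.5
f=lambda x:np.concatenate([proj(d[c],W(x,cov(k,x[4-k],.17)))-px(c,u) for c,k,u in T]+[proj(d[c],W(x,p))-px(c,u) for c,p,u in C])
s=least_squares(f,np.load("P.npy"),loss="soft_l1",f_scale=2);print(np.round(s.x,4),np.round(s.fun,1));np.save("P.npy",s.x)
E
cat > plan.py <<'E'
import sys
from h import *
# usage: plan.py k s th... : TCP world and in incubator frame
P=np.load("P.npy");k=int(sys.argv[1]);s=float(sys.argv[2]);st=r.get_state()
print("tcp",np.round(st["tcp_pos"],4),np.round(st["eef_rot"],1),"t",st["time_s"])
R=cv2.Rodrigues(np.array([0,0,np.radians(st["eef_rot"][2])]))[0]@np.diag([1,-1,-1])
for t in map(float,sys.argv[3:]):
    g=W(P,cov(k,t,s))-[0,0,.019]; print(t,np.round(g,4),"tool cm",np.round(R.T@(g-st["tcp_pos"])*100,2))
E
python3 fit2.py; python3 plan.py -1 .176 1.2 1.3; python3 -c "
import numpy as np;print(np.degrees(np.load('P.npy')[2]))"
```

```text
[0.5764 0.016  0.0853 1.0117 1.0489 1.2195] [-0.4  0.1 -0.4 -0.3  1.4 -1.2 -0.1 -0.5  0.6 -1.3  2.2 -1.4 -0.2  0.1
  1.3  0.  -0.5 -0.6  0.   0.1 -0.3  0.1  0.9  0.4 -0.8  0.5]
tcp [ 0.1623 -0.6552  0.2265] [ 180.     0.  -166.1] t 4.7
1.2 [ 0.602  -0.1123  0.2563] tool cm [-55.74  42.13  -2.98]
1.3 [ 0.619  -0.1108  0.261 ] tool cm [-57.42  41.86  -3.45]
4.88542541347069
```

move_arm --targets '[[[0,0,-6],[0,0,0.03]],[[-2,1.5,-11.5],[0,0,0.06]],[[-6.5,5,-13],[0,0,0.09]],[[-11.3,8.6,-13],[0,0,0.13]],[[-16,12.2,-13],[0,0,0.157]]]' --jaw 6 --squeeze 6

```text
time_s: 5.32
tcp_pos: [0.2891, -0.4969, 0.3569]
eef_rot: [-180.0, 0.0, -175.2]
contact_force: [0.9, -0.2, 0.7]
gripper_width: 0.0601
gripper_force: 0.0
```

```bash
python3 plan.py -1 .176 1.22
```

```text
tcp [ 0.2891 -0.4969  0.3569] [-180.     0.  -175.2] t 5.325
1.22 [ 0.6054 -0.112   0.2574] tool cm [-34.76  35.69   9.96]
```

move_arm --targets '[[[-4.3,4.4,0],[0,0,0]],[[-8.6,8.8,0],[0,0,0]],[[-12.9,13.2,0],[0,0,0]],[[-17.2,17.6,0],[0,0,0]],[[-21.5,22,0],[0,0,0]]]'

```text
time_s: 5.95
tcp_pos: [0.4845, -0.2589, 0.357]
eef_rot: [-180.0, 0.1, -175.1]
contact_force: [0.4, -1.0, 0.5]
gripper_width: 0.0602
gripper_force: 0.0
```

```bash
python3 plan.py -1 .176 1.22
```

```text
tcp [ 0.4845 -0.2589  0.357 ] [-1.800e+02  1.000e-01 -1.751e+02] t 5.95
1.22 [ 0.6054 -0.112   0.2574] tool cm [-13.3   13.6    9.96]
```

move_arm --targets '[[[-4.4,4.5,0],[0,0,0]],[[-8.8,9,0],[0,0,0]],[[-13.3,13.6,0],[0,0,0]],[[-13.3,13.6,3],[0,0,0]]]'

```text
time_s: 6.45
tcp_pos: [0.6076, -0.1106, 0.3271]
eef_rot: [-180.0, 0.2, -174.9]
contact_force: [-0.5, -1.3, -0.7]
gripper_width: 0.0598
gripper_force: 0.0
```

```bash
python3 plan.py -1 .176 1.22; python3 - <<'E'
from h import *
P=np.load("P.npy")
for c in ("wrist","top"):
    d=viewer.capture(c);cv2.imwrite(f"pics/{c}1.png",d["image"])
    print(c,[(q["location"],q["score"]) for q in pinpoint("tab_right",c)][:2],proj(d,W(P,cov(-1,1.22,.168))),proj(d,r.get_state()["tcp_pos"]))
E
```

```text
tcp [ 0.6076 -0.1106  0.3271] [-180.     0.2 -174.9] t 6.45
1.22 [ 0.6054 -0.112   0.2574] tool cm [ 0.23 -0.12  6.97]
wrist [([226.5, 322.9], 0.7)] [322.48149626 214.36881603] [321.83620105 236.15862173]
top [] [369.16342475 150.78141389] [371.72308117 148.47447417]
```

View pics/wrist1.png

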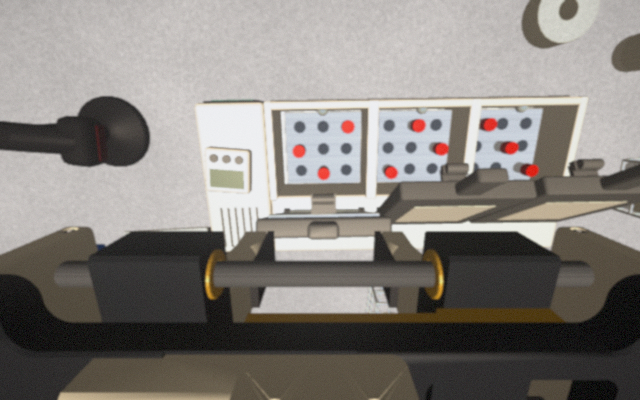

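The wrist view shows the fingers straddling column 322, but there are two tab-like features, at (322,203) and (322,230). I'll enlarge that area.

```bash
python3 - <<'E'
from h import *
P=np.load("P.npy")
im=cv2.imread("pics/wrist1.png");d=viewer.capture("wrist")
a,b,S=240,90,3
z=cv2.convertScaleAbs(cv2.resize(im[b:270,a:500],None,fx=S,fy=S,interpolation=cv2.INTER_CUBIC),alpha=1.4)
for t,col in((1.22,(0,0,255)),(1.35,(0,255,0)),(1.5,(255,255,0))):
    for n in (.003,.015):
        p=[(proj(d,W(P,cov(-1,t,s,n,y)))-[a,b]+.5)*S for s,y in((.147,-.012),(.187,-.012),(.187,.012),(.147,.012))]
        cv2.polylines(z,[np.int32(p)],True,col,1)
cv2.imwrite("pics/w1z.png",z)
E
```

```text
(no output)
```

View pics/w1z.png

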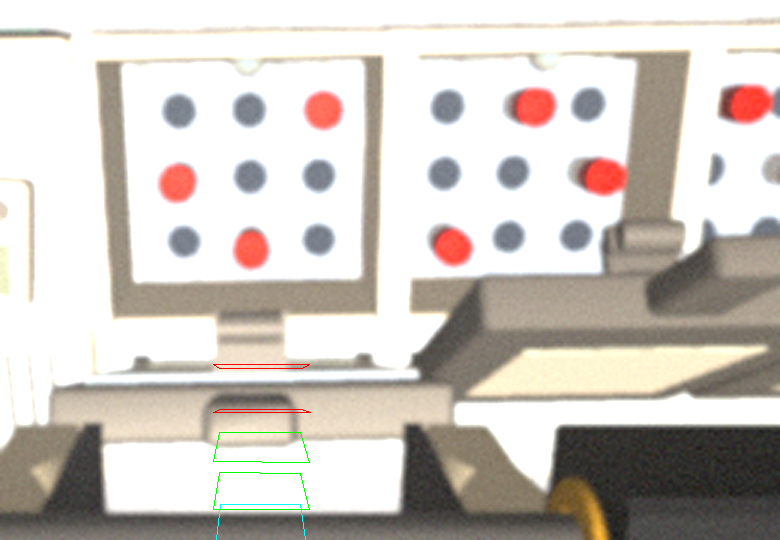

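The enlargement shows the real tab at crop (252,420), between the model's 1.22 and 1.35 rad outlines. The cover is therefore at about 1.28 rad, and the feature in front of it is the inner latch. I'll descend and grip lightly.

move_arm --targets '[[[-0.8,-0.3,2],[0,0,0]],[[-0.8,-0.3,5],[0,0,0]],[[-0.8,-0.3,6.6],[0,0,0]]]'

```text
time_s: 7.08
tcp_pos: [0.6123, -0.117, 0.2607]
eef_rot: [-180.0, 0.0, -175.2]
contact_force: [-0.2, 0.2, -0.4]
gripper_width: 0.0598
gripper_force: 0.0
```

move_arm --targets '[[[0,0,0],[0,0,0]],[[0,0,0],[0,0,0]],[[0,0,0],[0,0,0]],[[0,0,0],[0,0,0]]]' --jaw 0 --squeeze 6

```text
time_s: 7.58
tcp_pos: [0.6131, -0.1142, 0.2618]
eef_rot: [179.8, 0.1, -175.0]
contact_force: [-4.4, 11.7, 6.4]
gripper_width: 0.0306
gripper_force: 6.0
```

```bash
python3 plan.py -1 .176 1.28 1.1 1.0 .9 .8 .7 .6 .5 .4 .3 .2 .1 0
```

```text
tcp [ 0.6131 -0.1142  0.2618] [ 1.798e+02  1.000e-01 -1.750e+02] t 7.575
1.28 [ 0.6155 -0.1111  0.2602] tool cm [-0.28  0.29  0.16]
1.1 [ 0.5857 -0.1137  0.2499] tool cm [2.72 0.3  1.18]
1.0 [ 0.57  -0.115  0.242] tool cm [4.29 0.3  1.98]
0.9 [ 0.5552 -0.1163  0.2325] tool cm [5.78 0.3  2.93]
0.8 [ 0.5415 -0.1174  0.2215] tool cm [7.16 0.3  4.02]
0.7 [ 0.5289 -0.1185  0.2093] tool cm [8.42 0.3  5.25]
0.6 [ 0.5176 -0.1195  0.1958] tool cm [9.56 0.3  6.6 ]
0.5 [ 0.5076 -0.1203  0.1813] tool cm [10.55  0.3   8.05]
0.4 [ 0.4992 -0.121   0.1658] tool cm [11.4   0.31  9.59]
0.3 [ 0.4924 -0.1216  0.1496] tool cm [12.09  0.31 11.22]
0.2 [ 0.4871 -0.1221  0.1328] tool cm [12.61  0.31 12.9 ]
0.1 [ 0.4836 -0.1224  0.1155] tool cm [12.96  0.31 14.62]
0.0 [ 0.4819 -0.1225  0.098 ] tool cm [13.14  0.31 16.38]
```

move_arm --targets '[[[0,0.2,0],[0,0,0]],[[0,0.2,0],[0,0,0]],[[0,0.2,0],[0,0,0]]]'

```text
time_s: 7.95
tcp_pos: [0.6128, -0.1114, 0.2618]
eef_rot: [179.8, 0.1, -175.0]
contact_force: [-3.4, 11.4, 5.4]
gripper_width: 0.0248
gripper_force: 6.0
```

```bash
python3 - <<'E'
from h import *
d=viewer.capture("wrist");z=cv2.convertScaleAbs(cv2.resize(d["image"][90:270,190:450],None,fx=3,fy=3,interpolation=cv2.INTER_CUBIC),alpha=1.4)
cv2.imwrite("pics/w2z.png",z)
E
```

```text
(no output)
```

View pics/w2z.png

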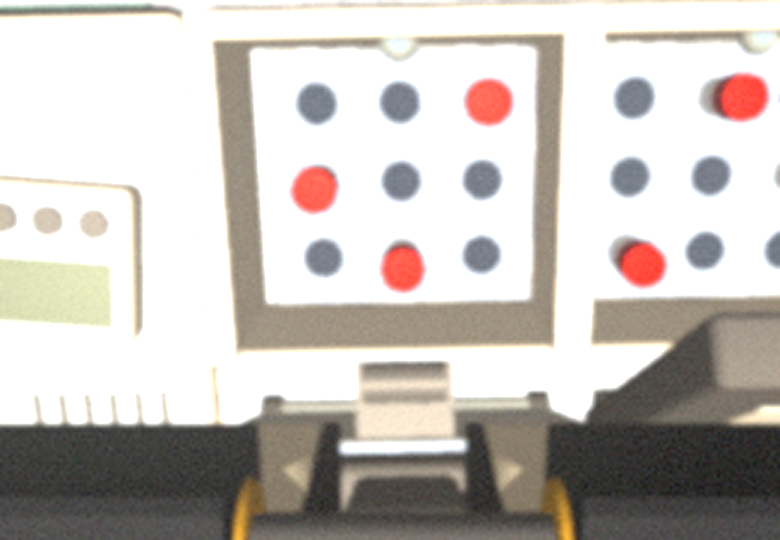

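The jaws hold the tab (24.8 mm, as expected). I'll start swinging it down along the arc.

move_arm --targets '[[[1.2,0.1,0.4],[0,0,0]],[[2.6,0.1,1.0],[0,0,0]],[[3.6,0.1,1.5],[0,0,0]],[[4.3,0.1,1.9],[0,0,0]],[[5.0,0.1,2.4],[0,0,0]]]'

```text
time_s: 8.62
tcp_pos: [0.5633, -0.1162, 0.2382]
eef_rot: [179.9, 0.2, -175.0]
contact_force: [-2.9, 5.8, 6.8]
gripper_width: 0.0243
gripper_force: 6.0
```

```bash
python3 plan.py -1 .176  .9 .8 .7 .6 .5 .4 .3 .2 .1 0
```

```text
tcp [ 0.5633 -0.1162  0.2382] [ 179.9    0.2 -175. ] t 8.625
0.9 [ 0.5552 -0.1163  0.2325] tool cm [0.8  0.06 0.57]
0.8 [ 0.5415 -0.1174  0.2215] tool cm [2.18 0.07 1.67]
0.7 [ 0.5289 -0.1185  0.2093] tool cm [3.45 0.07 2.89]
0.6 [ 0.5176 -0.1195  0.1958] tool cm [4.58 0.07 4.24]
0.5 [ 0.5076 -0.1203  0.1813] tool cm [5.58 0.07 5.69]
0.4 [ 0.4992 -0.121   0.1658] tool cm [6.43 0.07 7.24]
0.3 [ 0.4924 -0.1216  0.1496] tool cm [7.11 0.07 8.86]
0.2 [ 0.4871 -0.1221  0.1328] tool cm [ 7.64  0.07 10.54]
0.1 [ 0.4836 -0.1224  0.1155] tool cm [ 7.99  0.07 12.27]
0.0 [ 0.4819 -0.1225  0.098 ] tool cm [ 8.17  0.07 14.02]
```

move_arm --targets '[[[0.8,0.15,0.5],[0,0,0]],[[1.7,0.15,1.2],[0,0,0]],[[2.4,0.15,1.8],[0,0,0]],[[3.1,0.15,2.4],[0,0,0]],[[3.7,0.15,3.0],[0,0,0]]]'

```text
time_s: 9.25
tcp_pos: [0.5256, -0.1198, 0.2062]
eef_rot: [-179.9, 0.0, -175.1]
contact_force: [4.6, -7.0, -0.6]
gripper_width: 0.0242
gripper_force: 6.0
```

```bash
cat >> plan.py <<'E'
f=st["contact_force"];P2=P[2];fx=f[0]*np.cos(P2)+f[1]*np.sin(P2)
for th in (st["tcp_pos"][2],):
    th=np.arcsin(np.clip((th+.019-.108-.007)/s,-1,1));print("th~%.2f tang %.1f radial %.1f y %.1f"%(th,fx*np.sin(th)+f[2]*np.cos(th),-fx*np.cos(th)+f[2]*np.sin(th),f[1]*np.cos(P2)-f[0]*np.sin(P2)))
E
python3 plan.py -1 .176 .8 .7 .6 .5 .4 .3 .2 .1 0
```

```text
tcp [ 0.5256 -0.1198  0.2062] [-179.9    0.  -175.1] t 9.25
0.8 [ 0.5415 -0.1174  0.2215] tool cm [-1.61  0.1  -1.54]
0.7 [ 0.5289 -0.1185  0.2093] tool cm [-0.34  0.1  -0.31]
0.6 [ 0.5176 -0.1195  0.1958] tool cm [0.8  0.1  1.04]
0.5 [ 0.5076 -0.1203  0.1813] tool cm [1.79 0.11 2.49]
0.4 [ 0.4992 -0.121   0.1658] tool cm [2.64 0.11 4.03]
0.3 [ 0.4924 -0.1216  0.1496] tool cm [3.33 0.11 5.66]
0.2 [ 0.4871 -0.1221  0.1328] tool cm [3.85 0.11 7.34]
0.1 [ 0.4836 -0.1224  0.1155] tool cm [4.2  0.11 9.06]
0.0 [ 0.4819 -0.1225  0.098 ] tool cm [ 4.38  0.11 10.82]
th~0.68 tang 2.0 radial -3.5 y -7.4
```

move_arm --targets '[[[0.6,-0.05,0.7],[0,0,0]],[[1.1,-0.05,1.4],[0,0,0]],[[1.6,-0.05,2.1],[0,0,0]],[[2.0,-0.05,2.8],[0,0,0]],[[2.3,-0.05,3.4],[0,0,0]]]'

```text
time_s: 9.88
tcp_pos: [0.5034, -0.1223, 0.1732]
eef_rot: [-179.9, 0.1, -175.1]
contact_force: [2.3, -4.4, 9.1]
gripper_width: 0.0241
gripper_force: 6.0
```

```bash
python3 plan.py -1 .176 .4 .3 .2 .1 0
```

```text
tcp [ 0.5034 -0.1223  0.1732] [-1.799e+02  1.000e-01 -1.751e+02] t 9.875
0.4 [ 0.4992 -0.121   0.1658] tool cm [0.4  0.16 0.74]
0.3 [ 0.4924 -0.1216  0.1496] tool cm [1.09 0.16 2.36]
0.2 [ 0.4871 -0.1221  0.1328] tool cm [1.61 0.16 4.04]
0.1 [ 0.4836 -0.1224  0.1155] tool cm [1.97 0.16 5.77]
0.0 [ 0.4819 -0.1225  0.098 ] tool cm [2.14 0.16 7.52]
th~0.45 tang 9.0 radial 2.3 y -4.6
```

move_arm --targets '[[[0.1,0,0.2],[0,0,0]],[[0.1,0,0.2],[0,0,0]],[[0.1,0,0.2],[0,0,0]]]'

```text
time_s: 10.25
tcp_pos: [0.5026, -0.1223, 0.1713]
eef_rot: [-179.9, 0.1, -175.1]
contact_force: [2.7, -6.0, 6.1]
gripper_width: 0.024
gripper_force: 6.0
```

```bash
python3 plan.py -1 .176 .4; python3 - <<'E'
from h import *
d=viewer.capture("scene");cv2.imwrite("pics/s3.png",cv2.convertScaleAbs(cv2.resize(d["image"][120:300,200:400],None,fx=3,fy=3,interpolation=cv2.INTER_CUBIC),alpha=1.4))
E
```

```text
tcp [ 0.5026 -0.1223  0.1713] [-1.799e+02  1.000e-01 -1.751e+02] t 10.25
0.4 [ 0.4992 -0.121   0.1658] tool cm [0.33 0.16 0.55]
th~0.44 tang 6.4 radial 0.7 y -6.2
```

View pics/s3.png

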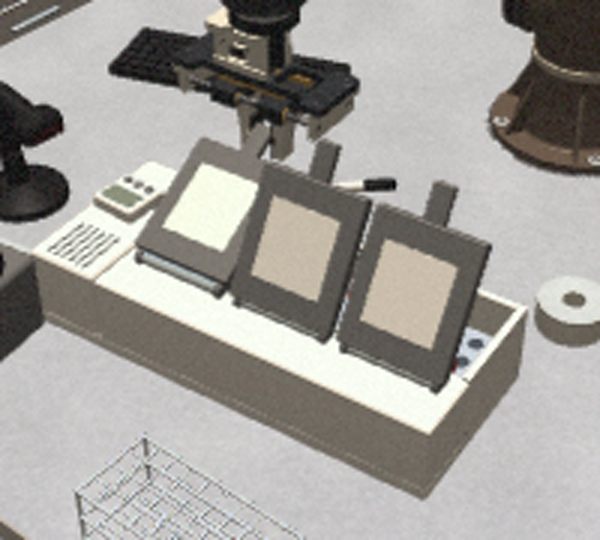

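The scene crop shows the right cover partly lowered, with the jaws still on its tab; its far upper corner is at about (197,137). I'll work out the cover angle from that corner.

```bash
python3 - <<'E'
from h import *
P=np.load("P.npy");d=viewer.capture("scene")
for t in(.4,.5,.6,.7,.8,1.22):print(t,[np.round((proj(d,W(P,cov(-1,t,s,.018,y)))-[200,120])*3).tolist() for s,y in((.147,-.061),(.0,-.061),(0,.061))])
print([np.round((proj(d,W(P,cov(k,P[4-k],s,.018,y)))-[200,120])*3).tolist() for k in(0,1) for s,y in((.147,-.061),(.147,.061))])
E
```

```text
0.4 [[208.0, 138.0], [134.0, 240.0], [224.0, 281.0]]
0.5 [[203.0, 132.0], [133.0, 242.0], [223.0, 283.0]]
0.6 [[198.0, 127.0], [132.0, 243.0], [223.0, 284.0]]
0.7 [[191.0, 123.0], [131.0, 245.0], [222.0, 286.0]]
0.8 [[184.0, 120.0], [130.0, 246.0], [221.0, 287.0]]
1.22 [[149.0, 123.0], [128.0, 253.0], [219.0, 294.0]]
[[264.0, 159.0], [366.0, 199.0], [376.0, 201.0], [486.0, 245.0]]
```

move_arm --targets '[[[0.15,0.1,0.3],[0,0,0]],[[0.3,0.1,0.6],[0,0,0]],[[0.4,0.1,0.9],[0,0,0]],[[0.4,0.1,0.9],[0,0,0]]]'

```text
time_s: 10.85
tcp_pos: [0.4991, -0.1225, 0.1627]
eef_rot: [-179.8, 0.2, -175.1]
contact_force: [4.7, -11.4, 6.4]
gripper_width: 0.0239
gripper_force: 6.0
```

```bash
python3 plan.py -1 .176 1.5 1 .5 .3 .2 .1 0;python3 - <<'E'
from h import *
d=viewer.capture("scene")["image"];a=cv2.imread("pics/s3.png");b=cv2.convertScaleAbs(cv2.resize(d[120:300,200:400],None,fx=3,fy=3,interpolation=cv2.INTER_CUBIC),alpha=1.4)
print("diff slab",cv2.absdiff(a,b)[130:290,130:250].mean(),"ref",cv2.absdiff(a,b)[210:380,350:480].mean())
E
```

```text
tcp [ 0.4991 -0.1225  0.1627] [-179.8    0.2 -175.1] t 10.85
1.5 [ 0.6538 -0.1078  0.2652] tool cm [-15.54   0.13 -10.24]
1.0 [ 0.57  -0.115  0.242] tool cm [-7.14  0.14 -7.92]
0.5 [ 0.5076 -0.1203  0.1813] tool cm [-0.87  0.14 -1.85]
0.3 [ 0.4924 -0.1216  0.1496] tool cm [0.66 0.15 1.31]
0.2 [ 0.4871 -0.1221  0.1328] tool cm [1.18 0.15 3.  ]
0.1 [ 0.4836 -0.1224  0.1155] tool cm [1.54 0.15 4.72]
0.0 [ 0.4819 -0.1225  0.098 ] tool cm [1.71 0.15 6.47]
th~0.39 tang 7.3 radial -1.0 y -11.7
diff slab 2.602152777777778 ref 2.386259426847662
```

The slab did not move while the tool went down 9 mm with about 7 N slipping through the pads. The right cover is the one that binds, near 0.5 rad. I'll regrip higher on the tab and raise it.

move_arm --targets '[[[0,-0.1,0],[0,0,0]],[[0,-0.1,0],[0,0,0]],[[-0.6,-0.1,-1.4],[0,0,0]],[[-0.6,-0.1,-1.4],[0,0,0]]]' --jaw 4.5

```text
time_s: 11.4
tcp_pos: [0.5051, -0.1212, 0.1769]
eef_rot: [-180.0, 0.1, -175.1]
contact_force: [-0.6, 0.3, -0.4]
gripper_width: 0.0447
gripper_force: 0.0
```

move_arm --targets '[[[0,0,0],[0,0,0]],[[0,0,0],[0,0,0]],[[0,0,0],[0,0,0]],[[0,0,0],[0,0,0]]]' --jaw 0 --squeeze 15

```text
time_s: 11.9
tcp_pos: [0.5037, -0.1222, 0.1756]
eef_rot: [-179.9, -0.0, -175.1]
contact_force: [1.1, -4.6, 0.6]
gripper_width: 0.0236
gripper_force: 15.0
```

```bash
python3 plan.py -1 .176 .5 .6 .7 .8 1 1.2 1.3 1.4 1.5 1.6 1.75
```

```text
tcp [ 0.5037 -0.1222  0.1756] [-179.9   -0.  -175.1] t 11.9
0.5 [ 0.5076 -0.1203  0.1813] tool cm [-0.41  0.16 -0.56]
0.6 [ 0.5176 -0.1195  0.1958] tool cm [-1.4   0.15 -2.02]
0.7 [ 0.5289 -0.1185  0.2093] tool cm [-2.54  0.15 -3.36]
0.8 [ 0.5415 -0.1174  0.2215] tool cm [-3.8   0.15 -4.59]
1.0 [ 0.57  -0.115  0.242] tool cm [-6.67  0.15 -6.63]
1.2 [ 0.602  -0.1123  0.2563] tool cm [-9.88  0.15 -8.07]
1.3 [ 0.619  -0.1108  0.261 ] tool cm [-11.58   0.15  -8.54]
1.4 [ 0.6363 -0.1093  0.264 ] tool cm [-13.32   0.15  -8.83]
1.5 [ 0.6538 -0.1078  0.2652] tool cm [-15.07   0.15  -8.96]
1.6 [ 0.6713 -0.1063  0.2647] tool cm [-16.83   0.14  -8.9 ]
1.75 [ 0.6973 -0.1041  0.2606] tool cm [-19.44   0.14  -8.49]
th~0.47 tang 0.8 radial -0.3 y -4.7
```

move_arm --targets '[[[-1.2,0,-1.7],[0,0,0]],[[-2.5,0,-3.3],[0,0,0]],[[-4.4,0,-5.1],[0,0,0]],[[-6.5,0,-6.5],[0,0,0]],[[-8.8,0,-7.6],[0,0,0]]]'

```text
time_s: 12.52
tcp_pos: [0.5902, -0.1132, 0.2506]
eef_rot: [179.9, -0.2, -175.1]
contact_force: [-2.9, 2.7, -5.2]
gripper_width: 0.0237
gripper_force: 15.0
```

```bash
python3 plan.py -1 .176 1 1.2 1.3 1.4 1.5 1.6 1.75
```

```text
tcp [ 0.5902 -0.1132  0.2506] [ 179.9   -0.2 -175.1] t 12.525
1.0 [ 0.57  -0.115  0.242] tool cm [ 2.02 -0.01  0.86]
1.2 [ 0.602  -0.1123  0.2563] tool cm [-1.19 -0.01 -0.57]
1.3 [ 0.619  -0.1108  0.261 ] tool cm [-2.89 -0.01 -1.04]
1.4 [ 0.6363 -0.1093  0.264 ] tool cm [-4.63 -0.01 -1.34]
1.5 [ 0.6538 -0.1078  0.2652] tool cm [-6.38 -0.01 -1.46]
1.6 [ 0.6713 -0.1063  0.2647] tool cm [-8.14 -0.01 -1.41]
1.75 [ 0.6973 -0.1041  0.2606] tool cm [-1.075e+01 -1.000e-02 -1.000e+00]
th~1.07 tang -4.9 radial -3.3 y 2.9
```

move_arm --targets '[[[-2.0,0,-0.8],[0,0,0]],[[-4.2,0,-1.3],[0,0,0]],[[-6.4,0,-1.5],[0,0,0]],[[-8.3,0,-1.4],[0,0,0]],[[-10,0,-1.2],[0,0,0]]]'

```text
time_s: 13.15
tcp_pos: [0.6901, -0.1028, 0.2617]
eef_rot: [179.8, -0.2, -175.0]
contact_force: [-4.9, 9.2, -2.0]
gripper_width: 0.024
gripper_force: 15.0
```

```bash
python3 plan.py -1 .176 1.6 1.75 1.8
```

```text
tcp [ 0.6901 -0.1028  0.2617] [ 179.8   -0.2 -175. ] t 13.15
1.6 [ 0.6713 -0.1063  0.2647] tool cm [ 1.9  -0.19 -0.29]
1.75 [ 0.6973 -0.1041  0.2606] tool cm [-0.71 -0.19  0.11]
1.8 [ 0.7058 -0.1034  0.2584] tool cm [-1.56 -0.19  0.34]
th~1.23 tang -4.5 radial -0.5 y 9.6
```

move_arm --targets '[[[-0.4,-0.1,0.1],[0,0,0]],[[-0.8,-0.2,0.2],[0,0,0]],[[-1.2,-0.2,0.3],[0,0,0]],[[-1.2,-0.2,0.3],[0,0,0]]]'

```text
time_s: 13.65
tcp_pos: [0.699, -0.1021, 0.2596]
eef_rot: [179.7, -0.5, -174.9]
contact_force: [-17.4, 17.8, 8.7]
gripper_width: 0.0238
gripper_force: 15.1
```

move_arm --targets '[[[0.5,0.3,-0.1],[0,0,0]],[[0.5,0.3,-0.1],[0,0,0]],[[0.5,0.3,-0.1],[0,0,0]],[[0.5,0.3,-0.1],[0,0,0]]]' --jaw 6

```text
time_s: 14.15
tcp_pos: [0.6981, -0.1041, 0.2613]
eef_rot: [-180.0, -0.0, -175.1]
contact_force: [-0.2, -0.0, -0.1]
gripper_width: 0.057
gripper_force: 0.0
```

move_arm --targets '[[[0.5,0,-3],[0,0,0]],[[0.5,0,-7.5],[0,0,0]],[[5,3,-8],[0,0,0]],[[9,7,-8],[0,0,0]]]'

```text
time_s: 14.65
tcp_pos: [0.6018, -0.0419, 0.3418]
eef_rot: [-180.0, 0.1, -175.2]
contact_force: [0.4, 1.9, 0.0]
gripper_width: 0.06
gripper_force: 0.0
```

```bash
cat > seen.py <<'E'
from h import *
import sys
P=np.load("P.npy");k=int(sys.argv[1])
for c in ("scene","top","wrist"):
    d=viewer.capture(c)
    for q in pinpoint("tab_"+N[k],c)[:1]:
        u=q["location"][::-1];t=np.arange(0,1.8,.01);e=[np.linalg.norm(proj(d,W(P,cov(k,a,.168)))-u) for a in t]
        i=int(np.argmin(e));print(c,q["score"],"th",round(t[i],2),"err",round(e[i],1),"dpx",np.round(u-proj(d,W(P,cov(k,t[i],.168))),1))
E
python3 seen.py -1; python3 seen.py 0;  python3 plan.py 0 .176 1.05 1.1
```

```text
scene 0.9 th 1.74 err 1.8 dpx [-1.3 -1.3]
top 0.54 th 1.72 err 3.8 dpx [-3.8  0.1]
wrist 0.74 th 0.0 err 236.4 dpx [228.2 -61.9]
scene 0.76 th 1.11 err 1.2 dpx [0.3 1.1]
top 0.61 th 1.07 err 1.5 dpx [-1.4 -0.2]
wrist 0.74 th 1.05 err 1.0 dpx [-0.5 -0.8]
tcp [ 0.6026 -0.0421  0.341 ] [-1.800e+02 -1.000e-01 -1.751e+02] t 15.25
1.05 [0.5667 0.0152 0.2461] tool cm [3.1  6.02 9.48]
1.1 [0.5746 0.0159 0.2499] tool cm [2.3  6.02 9.1 ]
th~1.57 tang -0.7 radial 0.3 y -0.3
```

The right cover stands at about 1.73 rad and the middle one is at about 1.07 rad. I'll take the middle tab next.

move_arm --targets '[[[1.4,3,0],[0,0,0]],[[2.8,6,1],[0,0,0]],[[2.8,6,4.5],[0,0,0]],[[2.8,6,7.5],[0,0,0]],[[2.8,6,9.2],[0,0,0]]]' --squeeze 6

```text
time_s: 15.88
tcp_pos: [0.5688, 0.0155, 0.248]
eef_rot: [-180.0, -0.1, -175.1]
contact_force: [-0.7, -0.1, 0.1]
gripper_width: 0.0598
gripper_force: 0.0
```

move_arm --targets '[[[0,0,0],[0,0,0]],[[0,0,0],[0,0,0]],[[0,0,0],[0,0,0]],[[0,0,0],[0,0,0]],[[0,0,0],[0,0,0]]]' --jaw 0

```text
time_s: 16.5
tcp_pos: [0.5696, 0.0154, 0.2503]
eef_rot: [-180.0, 0.1, -175.1]
contact_force: [-0.6, -1.0, 1.5]
gripper_width: 0.0241
gripper_force: 6.0
```

```bash
python3 plan.py 0 .176 1.07 .9 .8 .7 .6 .5 .4 .3 .2 .1 0
```

```text
tcp [0.5696 0.0154 0.2503] [-1.800e+02  1.000e-01 -1.751e+02] t 16.5
1.07 [0.5698 0.0155 0.2477] tool cm [-0.03  0.01  0.26]
0.9 [0.5442 0.0133 0.2325] tool cm [2.55 0.01 1.78]
0.8 [0.5304 0.0121 0.2215] tool cm [3.93 0.01 2.87]
0.7 [0.5178 0.011  0.2093] tool cm [5.19 0.01 4.1 ]
0.6 [0.5065 0.01   0.1958] tool cm [6.33 0.01 5.45]
0.5 [0.4966 0.0092 0.1813] tool cm [7.32 0.01 6.9 ]
0.4 [0.4881 0.0085 0.1658] tool cm [8.17 0.01 8.44]
0.3 [0.4813 0.0079 0.1496] tool cm [8.860e+00 1.000e-02 1.007e+01]
0.2 [0.4761 0.0074 0.1328] tool cm [ 9.38  0.02 11.75]
0.1 [0.4726 0.0071 0.1155] tool cm [ 9.73  0.02 13.47]
0.0 [0.4708 0.007  0.098 ] tool cm [ 9.91  0.02 15.23]
th~1.07 tang 0.1 radial 1.6 y -0.9
```

move_arm --targets '[[[1.3,0,0.8],[0,0,0]],[[2.5,0,1.6],[0,0,0]],[[3.7,0,2.6],[0,0,0]],[[4.8,0,3.6],[0,0,0]],[[5.7,0,4.6],[0,0,0]]]'

```text
time_s: 17.12
tcp_pos: [0.5124, 0.0095, 0.2036]
eef_rot: [-179.9, 0.1, -175.1]
contact_force: [4.8, -8.7, -0.5]
gripper_width: 0.0243
gripper_force: 6.0
```

```bash
python3 plan.py 0 .176 .6 .5 .4 .3 .2 .1 0
```

```text
tcp [0.5124 0.0095 0.2036] [-1.799e+02  1.000e-01 -1.751e+02] t 17.125
0.6 [0.5065 0.01   0.1958] tool cm [0.58 0.11 0.78]
0.5 [0.4966 0.0092 0.1813] tool cm [1.58 0.11 2.23]
0.4 [0.4881 0.0085 0.1658] tool cm [2.42 0.11 3.77]
0.3 [0.4813 0.0079 0.1496] tool cm [3.11 0.11 5.4 ]
0.2 [0.4761 0.0074 0.1328] tool cm [3.63 0.11 7.08]
0.1 [0.4726 0.0071 0.1155] tool cm [3.99 0.11 8.8 ]
0.0 [0.4708 0.007  0.098 ] tool cm [ 4.16  0.11 10.56]
th~0.66 tang 2.1 radial -3.5 y -9.1
```

move_arm --targets '[[[0.7,-0.1,1.0],[0,0,0]],[[1.3,-0.15,1.9],[0,0,0]],[[1.9,-0.15,2.8],[0,0,0]],[[2.4,-0.15,3.8],[0,0,0]],[[2.7,-0.15,4.5],[0,0,0]]]'

```text
time_s: 17.75
tcp_pos: [0.4855, 0.0066, 0.158]
eef_rot: [-180.0, 0.0, -175.1]
contact_force: [2.0, -5.8, 0.7]
gripper_width: 0.0243
gripper_force: 6.0
```

```bash
python3 plan.py 0 .176 .3 .2 .1 0
```

```text
tcp [0.4855 0.0066 0.158 ] [-180.     0.  -175.1] t 17.75
0.3 [0.4813 0.0079 0.1496] tool cm [0.41 0.17 0.84]
0.2 [0.4761 0.0074 0.1328] tool cm [0.93 0.17 2.53]
0.1 [0.4726 0.0071 0.1155] tool cm [1.28 0.17 4.25]
0.0 [0.4708 0.007  0.098 ] tool cm [1.46 0.17 6.  ]
th~0.36 tang 1.2 radial -1.2 y -5.9
```

move_arm --targets '[[[0.5,-0.05,1.2],[0,0,0]],[[0.9,-0.1,2.5],[0,0,0]],[[1.2,-0.1,3.8],[0,0,0]],[[1.4,-0.1,5.0],[0,0,0]],[[1.4,-0.1,6.0],[0,0,0]]]' --squeeze 25

```text
time_s: 18.38
tcp_pos: [0.472, 0.005, 0.0982]
eef_rot: [180.0, 0.0, -175.1]
contact_force: [-5.6, -0.2, 32.0]
gripper_width: 0.0236
gripper_force: 25.0
```

```bash
python3 plan.py 0 .176 0; python3 seen.py 0
```

```text
tcp [0.472  0.005  0.0982] [ 180.     0.  -175.1] t 18.375
0.0 [0.4708 0.007  0.098 ] tool cm [0.1  0.21 0.02]
th~0.01 tang 31.9 radial 6.0 y 0.3
scene 0.69 th 0.02 err 3.3 dpx [-3.3  0.1]
top 0.7 th 0.82 err 0.2 dpx [0.2 0.1]
wrist 0.95 th 0.0 err 4.0 dpx [-4.  -0.4]
```

The middle cover is against its hard stop (32 N, angle about 0). I'll release it and move on to the left.

move_arm --targets '[[[0,0.1,-0.3],[0,0,0]],[[0,0.1,-0.3],[0,0,0]],[[0,0.1,-0.3],[0,0,0]],[[0,0.1,-0.3],[0,0,0]]]' --jaw 6 --squeeze 6

```text
time_s: 19.18
tcp_pos: [0.4715, 0.0058, 0.1014]
eef_rot: [180.0, -0.0, -175.1]
contact_force: [0.1, -0.1, -1.0]
gripper_width: 0.057
gripper_force: 0.0
```

move_arm --targets '[[[0,0,-6],[0,0,0]],[[0,0,-12],[0,0,0]],[[0,0,-18],[0,0,0]],[[0,3,-23],[0,0,0]],[[-3,8,-23],[0,0,0]]]'

```text
time_s: 19.8
tcp_pos: [0.4959, 0.0884, 0.3374]
eef_rot: [179.8, 0.5, -175.2]
contact_force: [2.2, -0.4, -0.8]
gripper_width: 0.06
gripper_force: 0.0
```

```bash
python3 seen.py 0;python3 seen.py 1; python3 plan.py 1 .176 .95 1. 1.05 1.1
```

```text
scene 0.89 th 0.03 err 1.0 dpx [-1.   0.1]
top 0.81 th 0.13 err 2.1 dpx [ 2.1 -0.3]
wrist 0.82 th 0.04 err 2.3 dpx [-1.8 -1.5]
scene 0.63 th 0.97 err 0.5 dpx [-0.1  0.5]
tcp [0.4946 0.0875 0.3317] [ 180.     0.  -175.1] t 20.4
0.95 [0.5404 0.1434 0.2374] tool cm [-5.03  5.18  9.43]
1.0 [0.5479 0.1441 0.242 ] tool cm [-5.79  5.18  8.97]
1.05 [0.5556 0.1447 0.2461] tool cm [-6.56  5.18  8.55]
1.1 [0.5635 0.1454 0.2499] tool cm [-7.36  5.18  8.18]
th~1.57 tang -0.1 radial 0.3 y -0.4
```

move_arm --targets '[[[-2.9,2.6,0],[0,0,0]],[[-5.8,5.2,1],[0,0,0]],[[-5.8,5.2,4.5],[0,0,0]],[[-5.8,5.2,7.5],[0,0,0]],[[-5.8,5.2,8.9],[0,0,0]]]'

```text
time_s: 21.02
tcp_pos: [0.5475, 0.1443, 0.2409]
eef_rot: [-179.9, -0.1, -175.1]
contact_force: [0.1, -0.3, -0.5]
gripper_width: 0.0599
gripper_force: 0.0
```

move_arm --targets '[[[0,0,0],[0,0,0]],[[0,0,0],[0,0,0]],[[0,0,0],[0,0,0]],[[0,0,0],[0,0,0]],[[0,0,0],[0,0,0]]]' --jaw 0

```text
time_s: 21.65
tcp_pos: [0.5483, 0.1439, 0.2433]
eef_rot: [-179.9, 0.0, -175.1]
contact_force: [1.4, -4.2, 2.6]
gripper_width: 0.0241
gripper_force: 6.0
```

```bash
python3 plan.py 1 .176 1  .9 .8 .7 .6 .5 .4 .3 .2 .1 0
```

```text
tcp [0.5483 0.1439 0.2433] [-179.9    0.  -175.1] t 21.65
1.0 [0.5479 0.1441 0.242 ] tool cm [0.04 0.02 0.14]
0.9 [0.5331 0.1428 0.2325] tool cm [1.53 0.02 1.09]
0.8 [0.5193 0.1416 0.2215] tool cm [2.91 0.02 2.18]
0.7 [0.5067 0.1405 0.2093] tool cm [4.17 0.02 3.41]
0.6 [0.4954 0.1396 0.1958] tool cm [5.31 0.02 4.75]
0.5 [0.4855 0.1387 0.1813] tool cm [6.31 0.02 6.2 ]
0.4 [0.4771 0.138  0.1658] tool cm [7.15 0.02 7.75]
0.3 [0.4702 0.1374 0.1496] tool cm [7.84 0.02 9.37]
0.2 [0.465  0.137  0.1328] tool cm [ 8.36  0.02 11.05]
0.1 [0.4615 0.1367 0.1155] tool cm [ 8.71  0.02 12.78]
0.0 [0.4597 0.1365 0.098 ] tool cm [ 8.89  0.02 14.53]
th~0.99 tang 2.3 radial 1.6 y -4.3
```

move_arm --targets '[[[1.4,-0.1,0.9],[0,0,0]],[[2.8,-0.15,2.0],[0,0,0]],[[4.1,-0.2,3.2],[0,0,0]],[[5.1,-0.2,4.4],[0,0,0]],[[5.8,-0.25,5.4],[0,0,0]]]'

```text
time_s: 22.28
tcp_pos: [0.4897, 0.1376, 0.1883]
eef_rot: [180.0, -0.0, -175.1]
contact_force: [-4.7, 0.8, 4.4]
gripper_width: 0.0241
gripper_force: 6.0
```

```bash
python3 plan.py 1 .176 .5 .4 .3 .2 .1 0
```

```text
tcp [0.4897 0.1376 0.1883] [ 180.    -0.  -175.1] t 22.275
0.5 [0.4855 0.1387 0.1813] tool cm [0.41 0.15 0.7 ]
0.4 [0.4771 0.138  0.1658] tool cm [1.26 0.15 2.24]
0.3 [0.4702 0.1374 0.1496] tool cm [1.94 0.15 3.87]
0.2 [0.465  0.137  0.1328] tool cm [2.47 0.15 5.55]
0.1 [0.4615 0.1367 0.1155] tool cm [2.82 0.15 7.27]
0.0 [0.4597 0.1365 0.098 ] tool cm [3.   0.15 9.03]
th~0.55 tang 1.3 radial 6.3 y 1.2
```

move_arm --targets '[[[0.5,0,0.8],[0,0,0]],[[1.0,0,1.7],[0,0,0]],[[1.4,0,2.5],[0,0,0]],[[1.8,0,3.3],[0,0,0]],[[2.1,0,4.1],[0,0,0]]]'

```text
time_s: 22.9
tcp_pos: [0.4694, 0.1354, 0.1469]
eef_rot: [-180.0, -0.0, -175.1]
contact_force: [-2.2, -0.8, 2.6]
gripper_width: 0.024
gripper_force: 6.0
```

```bash
python3 plan.py 1 .176 .2 .1 0
```

```text
tcp [0.4694 0.1354 0.1469] [-180.    -0.  -175.1] t 22.9
0.2 [0.465  0.137  0.1328] tool cm [0.42 0.19 1.42]
0.1 [0.4615 0.1367 0.1155] tool cm [0.77 0.19 3.14]
0.0 [0.4597 0.1365 0.098 ] tool cm [0.95 0.19 4.89]
th~0.29 tang 1.8 radial 3.0 y -0.6
```

move_arm --targets '[[[0.3,0,1.0],[0,0,0]],[[0.6,0,2.1],[0,0,0]],[[0.8,0,3.2],[0,0,0]],[[0.9,0,4.2],[0,0,0]],[[0.9,0,4.9],[0,0,0]]]' --squeeze 25

```text
time_s: 23.52
tcp_pos: [0.459, 0.1343, 0.0977]
eef_rot: [-180.0, -0.2, -175.1]
contact_force: [-10.3, 1.7, 6.5]
gripper_width: 0.0238
gripper_force: 25.1
```

```bash
python3 plan.py 1 .176 0
```

```text
tcp [0.459  0.1343 0.0977] [-180.    -0.2 -175.1] t 23.525
0.0 [0.4597 0.1365 0.098 ] tool cm [-0.09  0.22 -0.03]
th~0.01 tang 6.4 radial 10.2 y 2.6
```

move_arm --targets '[[[-0.2,0,0.15],[0,0,0]],[[-0.2,0,0.3],[0,0,0]],[[-0.2,0,0.3],[0,0,0]]]'

```text
time_s: 23.9
tcp_pos: [0.4588, 0.1341, 0.0932]
eef_rot: [-179.9, -0.4, -175.2]
contact_force: [-14.7, 5.6, -0.6]
gripper_width: 0.0236
gripper_force: 25.0
```

move_arm --targets '[[[0.2,0,0.2],[0,0,0]],[[0.4,0,0.4],[0,0,0]],[[0.4,0,0.4],[0,0,0]]]'

```text
time_s: 24.28
tcp_pos: [0.4587, 0.1343, 0.0914]
eef_rot: [-180.0, 0.0, -175.1]
contact_force: [-2.7, -2.3, 3.9]
gripper_width: 0.024
gripper_force: 25.0
```

```bash
python3 seen.py 1;python3 plan.py 1 .176 0; python3 - <<'E'
from h import *
d=viewer.capture("scene");cv2.imwrite("pics/s4.png",cv2.convertScaleAbs(cv2.resize(d["image"][120:300,200:400],None,fx=3,fy=3,interpolation=cv2.INTER_CUBIC),alpha=1.4))
E
```

```text
scene 0.56 th 0.02 err 0.5 dpx [ 0.5 -0.1]
wrist 0.94 th 0.0 err 6.4 dpx [-6.3 -1.3]
tcp [0.4587 0.1344 0.0914] [-180.    -0.  -175.1] t 24.575
0.0 [0.4597 0.1365 0.098 ] tool cm [-0.12  0.2  -0.66]
th~-0.03 tang 1.9 radial 0.8 y -3.9
```

View pics/s4.png

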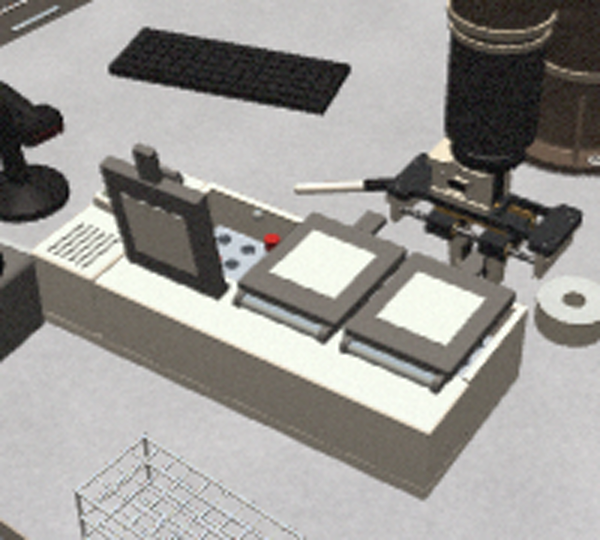

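The picture shows the middle and left covers lying flat and the right one upright. The force on the left cover doesn't yet show a hard stop, so I'll push a little further.

move_arm --targets '[[[0,0,0.2],[0,0,0]],[[0,0,0.4],[0,0,0]],[[0,0,0.4],[0,0,0]]]'

```text
time_s: 25.0
tcp_pos: [0.4592, 0.1345, 0.0897]
eef_rot: [-180.0, 0.1, -175.0]
contact_force: [-9.2, -5.4, 27.7]
gripper_width: 0.0239
gripper_force: 25.0
```

move_arm --targets '[[[0,0,-0.3],[0,0,0]],[[0,0,-0.3],[0,0,0]],[[0,0,-0.3],[0,0,0]],[[0,0,-0.3],[0,0,0]]]' --jaw 6

```text
time_s: 25.5
tcp_pos: [0.4586, 0.1347, 0.0902]
eef_rot: [-180.0, -0.0, -175.1]
contact_force: [0.2, -0.6, -0.7]
gripper_width: 0.057
gripper_force: 0.0
```

move_arm --targets '[[[0,0,-3],[0,0,0]],[[0,0,-6],[0,0,0]],[[-0.5,-5,-6],[0,0,0]],[[-0.5,-9,-6],[0,0,0]],[[-0.5,-13,-6],[0,0,0]]]' --jaw 0

```text
time_s: 26.12
tcp_pos: [0.4748, 0.0045, 0.1505]
eef_rot: [180.0, 0.0, -175.1]
contact_force: [0.6, 0.5, -0.7]
gripper_width: 0.0153
gripper_force: 0.0
```

```bash
python3 plan.py 0 .172 0; python3 seen.py 1; python3 seen.py 0
```

```text
tcp [0.4748 0.0045 0.1505] [ 180.     0.  -175.1] t 26.125
0.0 [0.4748 0.0073 0.098 ] tool cm [-0.03  0.29  5.25]
th~0.32 tang -0.4 radial -0.8 y 0.5
scene 0.69 th 0.0 err 1.9 dpx [-1.9  0.3]
top 0.68 th 0.0 err 38.7 dpx [-20.6  32.8]
wrist 0.82 th 0.0 err 8.5 dpx [-8.4 -1.5]
scene 0.74 th 0.02 err 1.2 dpx [1.2 0. ]
top 0.21 th 1.03 err 82.8 dpx [82.6 -5.2]
wrist 0.69 th 0.0 err 1.7 dpx [-1.6  0.4]
```

move_arm --targets '[[[0,0.2,1.2],[0,0,0]],[[0,0.2,2.3],[0,0,0]],[[0,0.2,2.7],[0,0,0]],[[0,0.2,2.9],[0,0,0]],[[0,0.2,2.9],[0,0,0]]]'

```text
time_s: 27.35
tcp_pos: [0.4738, 0.0073, 0.1227]
eef_rot: [-180.0, -0.1, -175.1]
contact_force: [-10.5, 2.6, 21.5]
gripper_width: 0.0003
gripper_force: 10.8
```

The middle tab sits at 122.7 mm under 21 N, which is the shut height (123 mm). I'll check the left tab the same way on the way out.

move_arm --targets '[[[0,0,-2],[0,0,0]],[[0.3,4.5,-3],[0,0,0]],[[0.8,9,-3],[0,0,0]],[[1.2,13,-3],[0,0,0]],[[1.2,13,-0.8],[0,0,0]]]'

```text
time_s: 27.98
tcp_pos: [0.4524, 0.1389, 0.1305]
eef_rot: [179.9, 0.2, -174.9]
contact_force: [0.1, -0.3, 0.2]
gripper_width: 0.0003
gripper_force: 0.0
```

move_arm --targets '[[[0,0,0.4],[0,0,0]],[[0,0,0.7],[0,0,0]],[[0,0,0.9],[0,0,0]],[[0,0,0.9],[0,0,0]]]'

```text
time_s: 28.48
tcp_pos: [0.4514, 0.1356, 0.1226]
eef_rot: [180.0, 0.0, -175.1]
contact_force: [-11.4, 0.8, 20.2]
gripper_width: 0.0001
gripper_force: 10.5
```

Both tabs are at shut height. I'll retreat, check that the right cover is still up, and hand in.

move_arm --targets '[[[0,0,-5],[0,0,0]],[[0,0,-10],[0,0,0]],[[3,0,-14],[0,0,0]],[[3,0,-14],[0,0,0]],[[3,0,-14],[0,0,0]]]'

```text
time_s: 29.1
tcp_pos: [0.4216, 0.1331, 0.2608]
eef_rot: [180.0, 0.0, -175.1]
contact_force: [-0.2, -0.1, 0.4]
gripper_width: 0.0001
gripper_force: 0.0
```

```bash
for k in -1 0 1; do python3 seen.py $k; done; python3 -c "
from plant import r
s=r.get_state();print(s['contact_force'],s['time_s']);print(r.close_job())"
```

```text
scene 0.94 th 1.76 err 0.5 dpx [-0.2 -0.5]
top 0.76 th 1.76 err 0.3 dpx [-0.3  0.1]
scene 0.71 th 0.04 err 1.1 dpx [-1.   0.1]
top 0.73 th 0.31 err 1.9 dpx [ 1.9 -0.2]
wrist 0.64 th 0.03 err 1.9 dpx [-1.2 -1.5]
scene 0.85 th 0.04 err 0.4 dpx [0.4 0. ]
top 0.62 th 0.0 err 2.0 dpx [ 1.9 -0.4]
wrist 0.95 th 0.0 err 3.7 dpx [-2.6 -2.5]
[ 0.767766   -0.80610045 -0.0913562 ] 30.0
the job is handed in; nothing more can be done
None
```

The right cover is the one that binds (felt at about 0.5 rad with no more than about 9 N at the tab): it now stands back at its open stop, the middle and left covers are snapped fully shut, and the job was handed in at 30 s with no verdict returned.

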